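# Clamp a board on the inspection stage and wedge the stage up

## Robot

A 6-joint arm with a two-finger parallel gripper is mounted at the origin on the work surface. World frame = base frame: x ahead of the robot, y to its left, z up, the work surface at z = 0. Lengths are in m, angles in rad, forces in N, time in s.
With the tool pointing down it reaches from about 0.25 to 0.725 m from the base axis. Payload 4 kg.
Tool frame: the origin (TCP) lies between the finger pads; the fingertips stand 22 mm ahead of it and the grasp point (between the pads) lies 3 mm ahead of it (bot.tip_reach is the distance from the TCP to the fingertips, in m); z points along the fingers, y is the line along which they close (so a half turn about z gives the same grasp; the last joint's range is limited). The gripper opens to 85 mm and grips with 20 to 120 N. Pads are 22 mm wide; open, the fingers measure 114 mm over their backs; the gripper's body (76 mm by 85 mm) begins 54 mm behind the grasp point. The pads swing forward as they close: fully open they stand 13 mm farther back than shut.
Start: joints at [1.266, 0.241, 0.005, 1.335, 0, 1.571], TCP at [0.15, 0.477, 0.253] pointing down, gripper open.
Joint ranges: [-2.72, 2.72], [-1.05, 1.87], [-1.09, 1.28], [-1.99, 2.15], [-1.42, 1.44], [-3.14, 3.14]. Speed limits (rad/s): [2.79, 2.79, 3.14, 3.14, 3.14, 3.14].

## Interface

Orientations are given as a 3x3 rotation matrix whose columns are the frame's x, y, z axes.
In Python, from bench import bot, capture, camera_info, job gives the robot as it stands.
- The arm moves only by the shell command python3 -m jog 'ROWS' [FORCE]. ROWS is JSON, a list of rows, each a list of 3 entries, a list of its own where there are three numbers: the shift along the tool's x, y, z in mm, then the turn, a rotation vector about the tool's x, y, z in rad, then the closure in counts, from 0 (fully open) to 255 (shut). A call has 1 to 12 rows; each row shifts and turns the commanded pose from where the row before left it, along the tool's axes as they then stand; what a row does not reach is not made up. A row lasts 1/12 s, in which the tool goes at most 41.7 mm and 7.16 degrees, less where a joint would pass 70% of its speed; a pose out of reach is approached as far as the arm can. A call with a gripper value outside its range is refused whole. The fingers move at their own pace and stop on an object; FORCE is the grip in N (left out, the last holds). Time passes only in rows, so rows that do not move let the fingers close. It gives the time, the measured TCP pose, the force, the opening and the grip force at its end, in the units of the state.
- bot.state(): the state, without advancing time (a new reading comes with each control period).
- capture(name): name is "scene" or "top" or "wrist"; returns (picture, depth): 400x640x3 uint8, blue, green, red; 400x640 float32, m along the optical axis (not along the pixel's ray), 0 where there is no reading.
- camera_info(name): a dict with "fx", "fy", "cx", "cy" (pixels), "world_from_camera" (4x4, takes a point from camera to world coordinates). Camera axes: x right, y down, z forward; pixel columns grow to the right and rows downward; lengths in m; the calibration is good to about 2 mm. The wrist camera is an equidistant fisheye: a pixel r from the principal point sees the ray r / f radians off the axis. A picture is of the moment at which its call begins: read the wrist's pose just before it. camera_info takes no time and is no camera call; for the wrist camera it gives the pose at the moment of the call.
- job.job_done(): hands the job in; it is judged then, once.
The state is a dict: "clock": time; "joints": joint angles; "qd": joint speeds; "joint_torque": joint torques, N m; "eef_pos": TCP position; "tool_rot": TCP orientation; "ft_force": force on the tool from outside, world axes, zero at the start; "torque": the same for the moment, N m; "grip_width": opening from 0.0 (shut) to 1.0 (fully open); "gripper_force": force on a finger pad.
Only numpy, scipy, OpenCV 4.12 (cv2) and the standard library are available. Lean on these libraries where they do the work, as an engineer would, in place of code of your own. Each camera call takes 0.05 s, during which the arm holds its last target. There are 200 camera calls.

## Task

Push the steel sleeve down over the spigot of the inspection stage until it sits on the circuit board, and let go of it. Then take the aluminium wedge by its grip block and push its thin end, flat along the bench, under the open edge of the stage plate until that edge has just lifted about 3 mm off its rails; finish while still gripping the wedge there, with the plate resting on it. Leave the other things on the bench where they stand.

Things in the scene. Friction and masses are not known exactly. Their poses are not given: they have to be found in the camera images.
- sleeve_mid (a point): Plain steel tube standing upright on the bench, outside diameter 34 mm, bore 21 mm, height 40 mm, about 170 g. The point is its centre, on its axis, 20 mm above its underside; z is the tube's axis. About 120 mm from it along x stands a solid black lens barrel; which of the two is nearer the robot varies.
- seat (a point): Point on the top of the green circuit board (fixed on the stage plate), at the foot of the steel spigot: spigot diameter 18 mm, 34 mm tall above this point, tapered top. The sleeve has to sit on the board here. 17 mm above the bench at rest, 85 mm in from the plate's open edge; z points up along the spigot. Moves with the plate. The board's parts are 2 mm high.
- lip (a point): Fixed point under the middle of the resting stage plate's open edge, 9 mm above the bench. x points level into the stage: the wedge goes in along it; z up. The aluminium plate (130 mm wide, 6 thick) rests on two side rails 9 mm high; between them is a channel 78 mm wide, 158 deep, floored by the bench. The stage cannot shift; its place and heading vary.
- plate (a joint): Hinge of the stage plate, 165 mm from the open edge and parallel to it. In rad: 0 when the plate rests on its rails, growing as the open edge rises (0.018 is 3 mm of lift at the edge). It turns freely and falls back by its weight; about 3 N lifts the open edge.
- wedge_grip (a point): Aluminium wedge flat on the bench, about 170 g. The point is in its upright grip block, 34 mm above the underside. x points level to the thin end, z up. Block: 26 mm long (x), 24 wide (y), top 52 mm above the underside. Ramp before it, 34 mm wide, falls straight from 20 mm high to 3 mm at the thin end.
- wedge_tip (a point): Middle of the wedge's thin end, on its underside, 88 mm along x from the grip block's centre; the ramp (75 mm long) ends here, 3 mm high. The plate's edge meets the ramp when this end is about 26 mm past the lip, then rises about 2.3 mm for each 10 mm of push.
- lens: Bystander: black solid lens barrel, 42 mm diameter, 56 mm tall, upright; origin at the centre of its underside.
- flux: Bystander: small white bottle, 38 mm diameter, 85 mm tall; origin at the centre of its underside.
- spool: Bystander: wire spool standing on its flange, 60 mm diameter, 40 mm tall; origin at the centre of its underside.
- block: Bystander: flat steel block without slope, 30 x 62 x 12 mm; origin at the centre of its underside.
- driver: Bystander: screwdriver 170 mm long, lying on the bench.
- tweezers: Bystander: steel tweezers 110 mm long, lying on the bench.
- spareboard: Bystander: spare green board, 70 x 110 x 5 mm, lying on the bench; origin at the centre of its underside.
Not all that is in view belongs to the job. What is shaped like the part that bears wedge_grip but brown or green is not meant.

How it is judged:
By the outcome, as a careful person would: the job done as asked, in the order asked, and still so for the second after the job is handed in, while the arm keeps its last pose, push and grip.
It also fails if it takes over 51 s, if anything falls off the work surface, if the arm or the gripper's body presses on something with over 40 N, if the wrist force passes 120 N, or if a joint passes its speed limit or range.

## Working session

There is one attempt and no reset: what is moved stays moved. The work goes in short steps, Python scripts to look and compute and a shell command to move; the robot and the scene stay as the last step left them, time stands still between calls to the robot, and variables do not carry over. Pictures are saved under pics/ and viewed, at most 10 in all, crops included, and the job is handed in when it is done.

```bash
mkdir -p pics; ls
python3 - <<'E'
from bench import bot, capture, camera_info
import cv2, numpy as np
s=bot.state(); print(s['clock'],s['eef_pos'],np.round(s['tool_rot'],3).tolist(),bot.tip_reach)
for n in ('top','scene'):
    im,d=capture(n); cv2.imwrite(f'pics/{n}0.png',im); np.savez(f'pics/{n}0.npz',im=im,d=d)
    c=camera_info(n); print(n,c['fx'],c['fy'],c['cx'],c['cy'],np.round(c['world_from_camera'],3).tolist())
E
```

```text
pics
0.0 [0.14986691 0.47639699 0.25241485] [[-0.954, 0.3, -0.001], [0.3, 0.954, -0.002], [-0.0, -0.002, -1.0]] 0.022
top 454.95409168858237 454.95409168858237 325.04886061716724 201.95392663018194 [[-0.01, -0.988, 0.157, 0.39], [-1.0, 0.007, -0.023, -0.037], [0.022, -0.157, -0.987, 1.215], [0.0, 0.0, 0.0, 1.0]]
scene 408.40175059133395 408.40175059133395 317.0456140272568 200.95195847877466 [[-0.066, 0.767, -0.639, 1.198], [0.998, 0.062, -0.028, -0.007], [0.018, -0.639, -0.769, 0.842], [0.0, 0.0, 0.0, 1.0]]
```

View pics/top0.png

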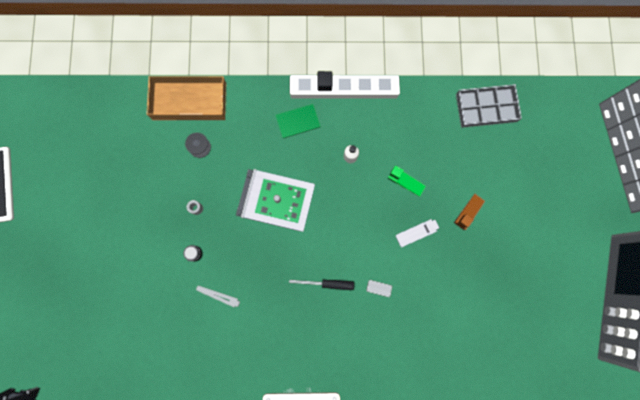

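View pics/scene0.png

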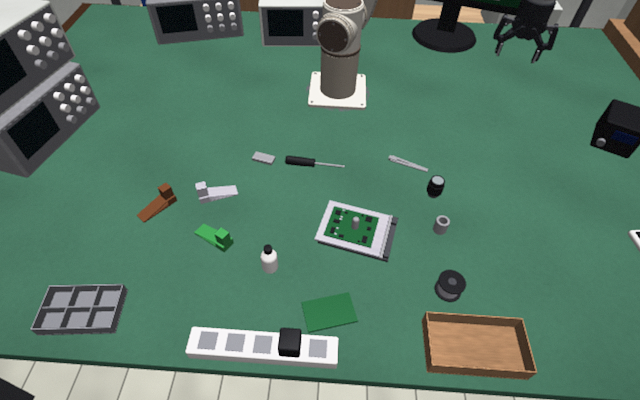

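The top view shows the sleeve at about (194,207), with the lens nearer the robot at (193,254). The stage is at (277,200), with its hinge bar at the left (245) and its open edge at the right (about 308). The silver wedge is at (417,233), its block to the right at (432,226) and its thin end pointing left to the stage. The scene view agrees.

```bash
cat > h.py <<'E'
import numpy as np, cv2
from bench import bot, capture, camera_info
def ray(c,u,v,fish=False):
    T=np.array(c['world_from_camera']); x=(u-c['cx'])/c['fx']; y=(v-c['cy'])/c['fy']
    if fish:
        r=np.hypot(x,y); k=np.sin(r)/r if r>1e-9 else 1; d=np.array([x*k,y*k,np.cos(r)])
    else: d=np.array([x,y,1.])
    return T[:3,3],T[:3,:3]@d
def onz(c,u,v,z,fish=False):
    o,d=ray(c,u,v,fish); return o+d*(z-o[2])/d[2]
def rows(target,yaw_y=None):
    """shift (mm, tool axes) from the measured TCP to target"""
    s=bot.state(); R=np.array(s['tool_rot']); return np.round(R.T@(np.array(target)-s['eef_pos'])*1000,1)
E
python3 - <<'E'
from h import *
c=camera_info('top'); im=np.load('pics/top0.npz')['im']
hsv=cv2.cvtColor(im,cv2.COLOR_BGR2HSV)
m=((hsv[...,1]<60)&(hsv[...,2]>90)).astype(np.uint8)*255
m[:100]=0;m[320:]=0;m[:,:150]=0;m[:,500:]=0
cs,_=cv2.findContours(m,cv2.RETR_EXTERNAL,cv2.CHAIN_APPROX_NONE)
for k in cs:
    if cv2.contourArea(k)<25: continue
    r=cv2.minAreaRect(k); print(np.round(r[0],1),np.round(r[1],1),round(r[2],1),cv2.contourArea(k),[onz(c,*p,.015)[:2].round(3).tolist() for p in cv2.boxPoints(r)])
print('sleeve',onz(c,194,207,.04),'spigot',onz(c,277,199,.051),'lens',onz(c,193,253,.056))
a=cv2.resize(im[155:265,235:345],None,fx=4,fy=4,interpolation=cv2.INTER_CUBIC)
b=cv2.resize(im[190:260,385:445],None,fx=5,fy=5,interpolation=cv2.INTER_CUBIC)
o=np.zeros((440,760,3),np.uint8);o[:440,:440]=a;o[:350,450:750]=b
cv2.imwrite('pics/crop1.png',o)
E
```

```text
[217.2 296.4] [45.5  8.9] 18.4 283.5 [[0.346, 0.274], [0.367, 0.267], [0.329, 0.155], [0.308, 0.162]]
[379.  288.1] [24.9 12.3] 15.3 267.5 [[0.347, -0.168], [0.378, -0.177], [0.36, -0.239], [0.33, -0.23]]
[305.5 282. ] [33.1  3. ] 4.4 66.0 [[0.371, 0.031], [0.379, 0.03], [0.371, -0.056], [0.364, -0.055]]
[190.3 252.3] [13.4 14.1] 45.0 150.5 [[0.451, 0.313], [0.476, 0.288], [0.451, 0.262], [0.426, 0.287]]
[417.3 232.2] [14.1 43.5] 65.2 543.0 [[0.492, -0.249], [0.54, -0.356], [0.505, -0.371], [0.458, -0.263]]
[193.2 206.6] [13.4 13.4] 26.6 136.0 [[0.563, 0.307], [0.596, 0.293], [0.579, 0.261], [0.547, 0.275]]
[275.1 199.6] [69.3 49.9] 13.6 3289.0 [[0.546, 0.172], [0.678, 0.143], [0.632, -0.038], [0.502, -0.006]]
[351.  153.5] [17. 14.] 90.0 160.0 [[0.738, -0.119], [0.738, -0.157], [0.691, -0.156], [0.691, -0.118]]
[196.5 145.5] [14.1 18.4] 45.0 116.5 [[0.734, 0.312], [0.771, 0.278], [0.743, 0.25], [0.706, 0.284]]
[479.  112.5] [25. 40.] 90.0 775.5 [[0.867, -0.442], [0.866, -0.555], [0.794, -0.549], [0.794, -0.438]]
sleeve [0.56647306 0.27525503 0.04      ] spigot [0.58422844 0.0596482  0.051     ] lens [0.44697685 0.26943876 0.056     ]
```

View pics/crop1.png

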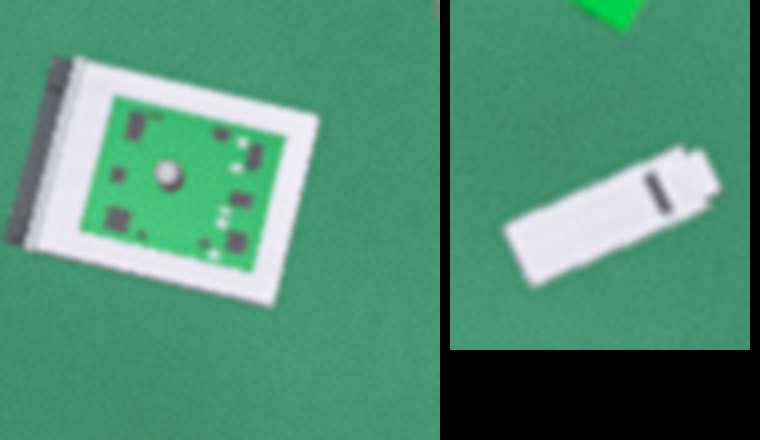

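The crop shows the plate's open-edge corners at top-view pixels (314.8,183.8) and (303,231.5). It also shows the spigot at (277,199) and the wedge's thin end at the left. I'll move above the sleeve; the current tool yaw already suits it.

```bash
python3 -m jog '[[[-38,-5.5,6],[0,0,0],0],[[-38,-5.5,6],[0,0,0],0],[[-38,-5.5,6],[0,0,0],0],[[-38,-5.5,6],[0,0,0],0],[[-38,-5.5,6],[0,0,0],0],[[-38,-5.5,6],[0,0,0],0],[[-38,-5.5,6],[0,0,0],0],[[-38,-5.5,6],[0,0,0],0],[[-38,-5.5,6],[0,0,0],0],[[-38,-5.5,6],[0,0,0],0],[[-38,-5.5,6],[0,0,0],0],[[-38,-5.5,6],[0,0,0],0]]' 40
python3 - <<'E'
from h import *
c=camera_info('wrist'); s=bot.state(); im,d=capture('wrist'); np.savez('pics/w1.npz',im=im,d=d); cv2.imwrite('pics/w1.png',im)
print(s['clock'],s['eef_pos'],np.round(s['tool_rot'],3).tolist(),s['qd'],c['fx'],c['cx'],c['cy'],np.round(c['world_from_camera'],3).tolist())
E
```

```text
clock: 1.1
eef_pos: [0.5665, 0.2758, 0.1804]
tool_rot: [[-0.954, 0.3, -0.001], [0.3, 0.954, -0.0], [0.001, -0.001, -1.0]]
ft_force: [0.6, 0.8, 0.6]
grip_width: 0.999
gripper_force: 0.0
1.1 [0.56646932 0.27583691 0.1803528 ] [[-0.954, 0.3, -0.001], [0.3, 0.954, -0.0], [0.001, -0.001, -1.0]] [-0.58689796  0.60296494  0.80143086  0.18986325  0.00468215 -0.58587626] 309.70691628693146 318.02747862650097 202.95406261348808 [[0.3, 0.92, 0.252, 0.503], [0.954, -0.289, -0.08, 0.296], [-0.001, 0.265, -0.964, 0.3], [0.0, 0.0, 0.0, 1.0]]
```

View pics/w1.png

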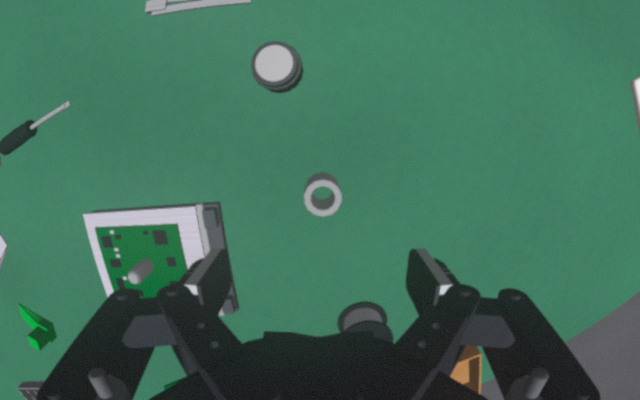

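The wrist view shows the sleeve ring at about (323,197), the lens at (277,65), and the stage and its spigot tip at (148,265).

Run:
```python
from h import *
c=camera_info('wrist'); im,_=capture('wrist')
hsv=cv2.cvtColor(im,cv2.COLOR_BGR2HSV); m=((hsv[...,1]<50)&(hsv[...,2]>110)).astype(np.uint8)
m[:, :290]=0;m[:,360:]=0;m[:165]=0;m[245:]=0
cs,_=cv2.findContours(m,cv2.RETR_EXTERNAL,cv2.CHAIN_APPROX_NONE)
k=max(cs,key=cv2.contourArea);p,r=cv2.minEnclosingCircle(k);print(p,r)
P=onz(c,*p,.04,True); print('sleeve',P, 'diam', np.linalg.norm(onz(c,p[0]+r,p[1],.04,True)-onz(c,p[0]-r,p[1],.04,True)))
print(rows([P[0],P[1],.030]), bot.state()['eef_pos'],bot.state()['tool_rot'])
ct=camera_info('scene'); print('scene check',onz(ct,442,219,.04))
```

```text
(325.2567443847656, 189.68580627441406) 19.606428146362305
sleeve [0.567516   0.27977685 0.04      ] diam 0.033450740553320285
[  3.3   6.1 148.2] [0.56897224 0.27335113 0.17817948] [[-9.51913722e-01  3.06363322e-01 -1.33428451e-03]
 [ 3.06365796e-01  9.51910661e-01 -2.46817154e-03]
 [ 5.13962420e-04 -2.75826550e-03 -9.99996064e-01]]
scene check [0.56439396 0.27757556 0.04      ]
```

```bash
python3 -m jog '[[[1,2,25],[0,0,0],0],[[1,2,30],[0,0,0],0],[[1,2,30],[0,0,0],0],[[0,0,30],[0,0,0],0],[[0,0,22],[0,0,0],0],[[0,0,11],[0,0,0],0],[[0,0,0],[0,0,0],0],[[0,0,0],[0,0,0],120],[[0,0,0],[0,0,0],255],[[0,0,0],[0,0,0],255],[[0,0,0],[0,0,0],255],[[0,0,0],[0,0,0],255]]' 50;  python3 -m jog '[[[0,0,0],[0,0,0],255],[[0,0,0],[0,0,0],255],[[0,0,0],[0,0,0],255],[[0,0,0],[0,0,0],255]]'
```

```text
clock: 2.2
eef_pos: [0.5653, 0.2839, 0.0355]
tool_rot: [[-0.954, 0.3, 0.003], [0.3, 0.954, 0.001], [-0.003, 0.002, -1.0]]
ft_force: [0.2, -1.6, 4.2]
grip_width: 0.39
gripper_force: 49.2
clock: 2.53
eef_pos: [0.5653, 0.2839, 0.0355]
tool_rot: [[-0.954, 0.3, 0.003], [0.3, 0.954, 0.001], [-0.003, 0.002, -1.0]]
ft_force: [-1.8, -1.2, 6.0]
grip_width: 0.385
gripper_force: 49.3
```

```bash
python3 -m jog '[[[0,0,-25],[0,0,0],255],[[0,0,-25],[0,0,0],255],[[-10,-16,-25],[0,0,0],255],[[-20,-30,0],[0,0,0],255],[[-20,-30,0],[0,0,0],255],[[-20,-30,0],[0,0,0],255],[[-20,-30,0],[0,0,0],255],[[-20,-30,0],[0,0,0],255],[[-20,-30,0],[0,0,0],255],[[-6,-12,0],[0,0,0],255],[[0,0,0],[0,0,0],255],[[0,0,0],[0,0,0],255]]'; python3 -m jog '[[[0,0,0],[0,0,0],255],[[0,0,0],[0,0,0],255],[[0,0,0],[0,0,0],255]]'
python3 - <<'E'
from h import *
c=camera_info('wrist'); im,d=capture('wrist'); np.savez('pics/w2.npz',im=im,d=d,T=c['world_from_camera']); cv2.imwrite('pics/w2.png',cv2.resize(im[60:330,150:490],None,fx=2.2,fy=2.2))
print(np.abs(bot.state()['qd']).max())
E
```

```text
clock: 3.53
eef_pos: [0.6315, 0.0438, 0.1085]
tool_rot: [[-0.953, 0.302, 0.0], [0.302, 0.953, 0.001], [0.0, 0.001, -1.0]]
ft_force: [-0.0, 0.6, -1.8]
grip_width: 0.388
gripper_force: 50.2
clock: 3.78
eef_pos: [0.6312, 0.0462, 0.1084]
tool_rot: [[-0.955, 0.298, -0.0], [0.298, 0.955, 0.0], [0.0, 0.0, -1.0]]
ft_force: [0.6, 1.1, -1.4]
grip_width: 0.386
gripper_force: 50.2
0.005316725163801107
```

View pics/w2.png

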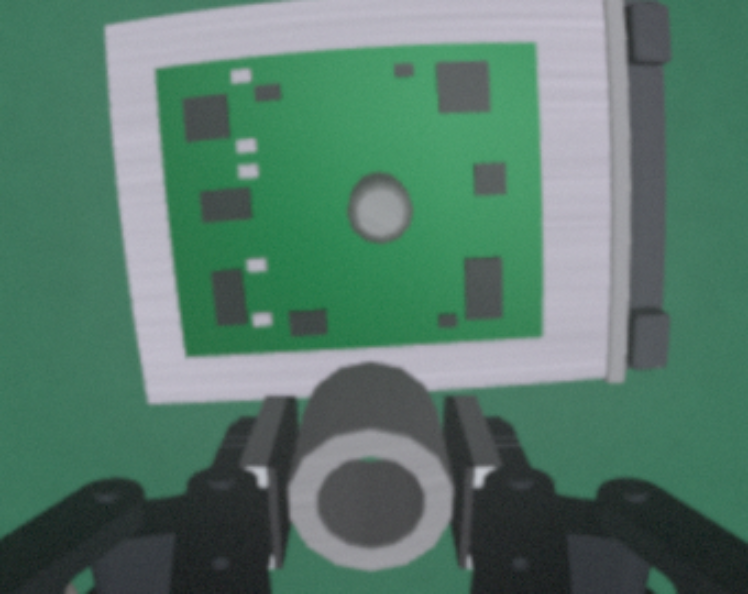

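The held sleeve's top ring is at crop (371,500), the spigot top at (380,210), and the plate's open-edge corners at (106,26) and (149,403). I'll fit these precisely.

Run:
```python
from h import *
z=np.load('pics/w2.npz'); im=z['im']; c=camera_info('wrist'); c['world_from_camera']=z['T']
hsv=cv2.cvtColor(im,cv2.COLOR_BGR2HSV)
def full(a): return a[0]/2.2+150,a[1]/2.2+60
def blob(cond,box):
    m=np.zeros(im.shape[:2],np.uint8); x0,y0,x1,y1=box; m[y0:y1,x0:x1]=cond[y0:y1,x0:x1]
    cs,_=cv2.findContours(m,cv2.RETR_EXTERNAL,cv2.CHAIN_APPROX_NONE); k=max(cs,key=cv2.contourArea); return k
k=blob((hsv[...,1]<60)&(hsv[...,2]>115),(280,250,356,320)); e=cv2.fitEllipse(cv2.convexHull(k)); print('ring',e,cv2.boundingRect(k))
S=onz(c,*e[0],.113,True)
k=blob((hsv[...,1]<60)&(hsv[...,2]>115),(300,130,345,175)); e2=cv2.fitEllipse(k); print('spig',e2)
k=blob((hsv[...,1]<90),(300,130,345,178)); print('spig all',cv2.boundingRect(k))
Q=onz(c,*e2[0],.051,True)
s=bot.state(); R=np.array(s['tool_rot']); print('S',S,'Q',Q,'tcp',s['eef_pos'])
print('sleeve in tool',R.T@(S-s['eef_pos'])*1000,'move',R.T@(Q-S)*1000)
a=onz(c,*full((106,26)),.015,True);b=onz(c,*full((149,403)),.015,True);print('edge',a,b,np.linalg.norm(a-b),'lip',(a+b)/2)
h1=onz(c,*full((604,0)),.015,True);h2=onz(c,*full((608,382)),.015,True);
t=(a-b)[:2];t/=np.linalg.norm(t); n=np.array([-t[1],t[0]]);print('xdir edge',n,np.degrees(np.arctan2(n[1],n[0])))
t=(h1-h2)[:2];t/=np.linalg.norm(t);n=np.array([-t[1],t[0]]);print('xdir hinge',n,np.degrees(np.arctan2(n[1],n[0])), 'spigot-lip', (Q-(a+b)/2))
bd=[onz(c,*full(p),.017,True)[:2] for p in((157,69),(536,43),(543,336),(186,357))]
for i in range(4):
    dd=bd[(i+1)%4]-bd[i];print('board side',np.linalg.norm(dd),np.degrees(np.arctan2(dd[1],dd[0])))
```

```text
ring ((318.07635498046875, 286.9924011230469), (64.14379119873047, 74.9512710571289), 88.73896026611328) (281, 255, 75, 65)
spig ((322.8528747558594, 155.5729522705078), (23.35858917236328, 23.87028694152832), 83.4898910522461)
spig all (308, 138, 30, 33)
S [0.63333576 0.04604575 0.113     ] Q [0.58817419 0.06300461 0.051     ] tcp [0.63125721 0.04611057 0.10838803]
sleeve in tool [-2.00311246  0.55859958 -4.61198293] move [48.15915475  2.71568867 62.00396752]
edge [ 0.50633266 -0.00333245  0.015     ] [ 0.6313434  -0.03435223  0.015     ] 0.12880182512453972 lip [ 0.56883803 -0.01884234  0.015     ]
xdir edge [-0.24083335 -0.97056648] -103.93573062335061
xdir hinge [-0.23537396 -0.97190488] -103.61366772117807 spigot-lip [0.01933615 0.08184695 0.036     ]
board side 0.11838152777279407 76.21857276223054
board side 0.09470871075844331 -13.774824946780466
board side 0.11906800091172426 -103.76268212322877
board side 0.09475007321430627 165.81005928387816
```

```bash
python3 -m jog '[[[24,1.3,0],[0,0,0],255],[[24,1.3,0],[0,0,0],255],[[0,0,0],[0,0,0],255],[[0,0,0],[0,0,0],255],[[0,0,8],[0,0,0],255],[[0,0,8],[0,0,0],255],[[0,0,4],[0,0,0],255],[[0,0,4],[0,0,0],255],[[0,0,4],[0,0,0],255],[[0,0,0],[0,0,0],255],[[0,0,0],[0,0,0],255]]' 40;  python3 - <<'E'
from h import *
c=camera_info('wrist'); im,d=capture('wrist'); np.savez('pics/w3.npz',im=im,T=c['world_from_camera']); 
print(np.round(bot.state()['torque'],3),rows([.58817+.0021,.0631,.1]))
E
```

```text
clock: 4.75
eef_pos: [0.5855, 0.0618, 0.0792]
tool_rot: [[-0.954, 0.3, -0.003], [0.3, 0.954, 0.001], [0.003, -0.0, -1.0]]
ft_force: [-1.1, 2.5, -3.7]
grip_width: 0.388
gripper_force: 50.0
[ 0.597  0.494 -0.005] [ -4.1   2.7 -20.7]
```

```bash
python3 -m jog '[[[0,1.3,0],[0,0,0],255],[[0,0,0],[0,0,0],255],[[0,0,3],[0,0,0],255],[[0,0,3],[0,0,0],255],[[0,0,0],[0,0,0],255]]'; python3 -m jog '[[[0,0,3],[0,0,0],255],[[0,0,3],[0,0,0],255],[[0,0,0],[0,0,0],255]]'
```

```text
clock: 5.22
eef_pos: [0.5863, 0.0627, 0.0742]
tool_rot: [[-0.954, 0.3, -0.001], [0.3, 0.954, 0.0], [0.001, -0.0, -1.0]]
ft_force: [-3.3, 1.6, -1.7]
grip_width: 0.386
gripper_force: 50.3
clock: 5.47
eef_pos: [0.5863, 0.0627, 0.0682]
tool_rot: [[-0.954, 0.3, -0.001], [0.3, 0.954, 0.0], [0.001, -0.0, -1.0]]
ft_force: [-4.8, 2.6, -0.1]
grip_width: 0.385
gripper_force: 50.3
```

```bash
python3 -m jog '[[[0.6,0,0],[0,0,0],255],[[0,0,3],[0,0,0],255],[[0,0,3],[0,0,0],255],[[0,0,3],[0,0,0],255],[[0,0,2],[0,0,0],255],[[0,0,0],[0,0,0],255]]'; python3 -m jog '[[[0,0,2],[0,0,0],255],[[0,0,1],[0,0,0],255],[[0,0,1],[0,0,0],255],[[0,0,0],[0,0,0],255]]'
```

```text
clock: 5.97
eef_pos: [0.5861, 0.0629, 0.0572]
tool_rot: [[-0.954, 0.3, -0.0], [0.3, 0.954, 0.0], [0.0, -0.0, -1.0]]
ft_force: [-4.5, 2.0, -0.6]
grip_width: 0.389
gripper_force: 50.3
clock: 6.3
eef_pos: [0.5861, 0.0629, 0.0535]
tool_rot: [[-0.954, 0.3, -0.0], [0.3, 0.954, 0.0], [0.0, -0.0, -1.0]]
ft_force: [-5.7, 1.5, 1.9]
grip_width: 0.386
gripper_force: 50.5
```

```bash
python3 -m jog '[[[0,0,1],[0,0,0],255],[[0,0,0],[0,0,0],255]]'; python3 -m jog '[[[0,0,1],[0,0,0],255],[[0,0,1],[0,0,0],255],[[0,0,0],[0,0,0],255]]'
```

```text
clock: 6.47
eef_pos: [0.586, 0.0629, 0.0527]
tool_rot: [[-0.954, 0.3, -0.0], [0.3, 0.954, 0.0], [0.0, 0.0, -1.0]]
ft_force: [-5.6, 1.4, 1.8]
grip_width: 0.391
gripper_force: 50.6
clock: 6.72
eef_pos: [0.586, 0.0629, 0.0525]
tool_rot: [[-0.954, 0.3, 0.0], [0.3, 0.954, 0.0], [-0.0, 0.0, -1.0]]
ft_force: [-9.7, 1.5, 11.3]
grip_width: 0.388
gripper_force: 51.4
```

The sleeve is seated: TCP at 0.0525 as predicted, and a contact force appeared. I'll release it and rise.

```bash
python3 -m jog '[[[0,0,-1],[0,0,0],255],[[0,0,0],[0,0,0],150],[[0,0,0],[0,0,0],60],[[0,0,0],[0,0,0],0],[[0,0,0],[0,0,0],0],[[0,0,0],[0,0,0],0],[[0,0,-10],[0,0,0],0],[[0,0,-30],[0,0,0],0],[[0,0,-35],[0,0,0],0],[[0,0,-35],[0,0,0],0],[[0,0,-40],[0,0,0],0],[[0,0,0],[0,0,0],0]]' && python3 -m jog '[[[-4,-37,0],[0,0,0],0],[[-4,-37,0],[0,0,0],0],[[-4,-37,0],[0,0,0],0],[[-4,-37,0],[0,0,0],0],[[-4,-37,0],[0,0,0],0],[[-4,-37,0],[0,0,0],0],[[-4,-37,0],[0,0,0],0],[[-4,-37,0],[0,0,0],0],[[-4,-37,0],[0,0,0],0],[[-4,-37,0],[0,0,0],0],[[-7,-34,0],[0,0,0],0],[[0,0,0],[0,0,0],0]]' && python3 -m jog '[[[0,0,0],[0,0,0.122],0],[[0,0,0],[0,0,0.122],0],[[0,0,0],[0,0,0.122],0],[[0,0,0],[0,0,0.122],0],[[0,0,0],[0,0,0.122],0],[[0,0,0],[0,0,0.122],0],[[0,0,0],[0,0,0.12],0],[[0,0,0],[0,0,0],0],[[0,0,0],[0,0,0],0],[[0,0,0],[0,0,0],0]]'
python3 - <<'E'
from h import *
c=camera_info('wrist'); im,d=capture('wrist'); np.savez('pics/w4.npz',im=im,d=d,T=c['world_from_camera']); cv2.imwrite('pics/w4.png',im)
print(np.round(bot.state()['joints'],2))
E
```

```text
clock: 7.72
eef_pos: [0.591, 0.0633, 0.2115]
tool_rot: [[-0.954, 0.3, 0.017], [0.3, 0.954, 0.002], [-0.015, 0.007, -1.0]]
ft_force: [2.2, -0.1, 0.6]
grip_width: 0.999
gripper_force: 0.0
clock: 8.72
eef_pos: [0.5086, -0.3432, 0.2017]
tool_rot: [[-0.952, 0.307, 0.001], [0.307, 0.952, -0.004], [-0.002, -0.003, -1.0]]
ft_force: [0.2, -0.2, 0.1]
grip_width: 0.996
gripper_force: 0.0
clock: 9.55
eef_pos: [0.51, -0.3365, 0.2016]
tool_rot: [[-0.405, 0.914, 0.0], [0.914, 0.405, -0.0], [-0.0, 0.0, -1.0]]
ft_force: [0.1, 0.4, 0.0]
grip_width: 1.001
gripper_force: 0.0
[-0.58  0.49  0.23  1.31 -0.    0.57]
```

View pics/w4.png

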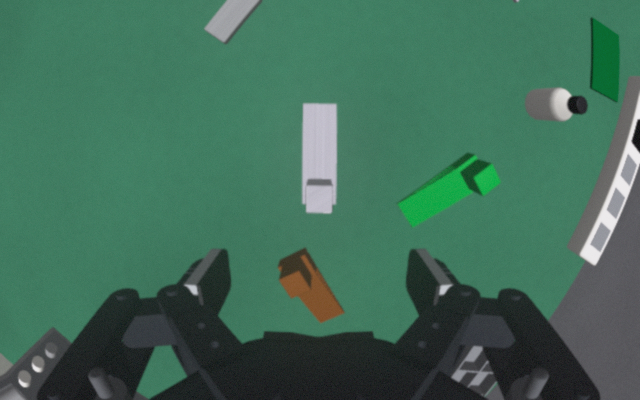

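The silver wedge is nearly upright in the image: thin-end corners at (303,103) and (337,103), block top about (306..332, 186..213). The brown decoy is behind it.

Run:
```python
from h import *
z=np.load('pics/w4.npz'); im=z['im']; c=camera_info('wrist'); c['world_from_camera']=z['T']
hsv=cv2.cvtColor(im,cv2.COLOR_BGR2HSV); m=np.zeros(im.shape[:2],np.uint8); m[90:225,290:350]=((hsv[...,1]<70)&(hsv[...,2]>120))[90:225,290:350]
for v in (108,120,140,160,190,200,208,211,213): 
    k=np.flatnonzero(m[v]);print(v,k.min() if len(k) else '',k.max() if len(k) else '',len(k))
for u in (312,319,326):
    k=np.flatnonzero(m[:,u]);print('col',u,k.min(),k.max(),im[174:192,u].sum(1).tolist())
s=bot.state();R=np.array(s['tool_rot']); 
a=onz(c,303,103,.003,True);b=onz(c,337,103,.003,True);t=(a+b)/2
d=(b-a)[:2];n=np.array([-d[1],d[0]])
print('tip',t,np.linalg.norm(d),'ang from tip',np.degrees(np.arctan2(n[1],n[0])))
pts=[onz(c,u,v,.052,True) for u,v in((306.5,186),(332,186),(331.5,213),(306.5,213))]
G=np.mean(pts,0);print('grip',G,[round(float(np.linalg.norm(pts[i]-pts[i-1])),4) for i in range(4)]);w=(t-G)[:2];print('len',np.linalg.norm(w),'ang',np.degrees(np.arctan2(w[1],w[0])))
print('tool x ang',np.degrees(np.arctan2(R[1,0],R[0,0])),'move',rows([G[0],G[1],.042]))
```

```text
108 302 336 35
120 302 337 36
140 302 337 36
160 302 337 36
190 301 336 36
200 301 336 36
208 305 332 28
211 306 332 27
213 307 330 24
col 312 103 213 [587, 582, 575, 555, 493, 390, 316, 315, 317, 312, 355, 459, 540, 569, 571, 581, 580, 575]
col 319 103 213 [577, 576, 583, 558, 494, 385, 326, 318, 311, 309, 342, 432, 518, 563, 566, 572, 561, 574]
col 326 103 213 [574, 572, 572, 580, 539, 418, 320, 310, 302, 313, 342, 426, 519, 563, 580, 582, 573, 580]
tip [ 0.47849203 -0.2582772   0.003     ] 0.034365634138848314 ang from tip 113.96736480291725
grip [ 0.51326193 -0.33934542  0.052     ] [0.0251, 0.0227, 0.0251, 0.0227]
len 0.08820999147849365 ang 113.21434118872008
tool x ang 113.84127193506174 move [ -3.9   1.9 159.5]
```

```bash
python3 -m jog '[[[-2,1,25],[0,0,0],0],[[-2,1,30],[0,0,0],0],[[0,0,30],[0,0,0],0],[[0,0,30],[0,0,0],0],[[0,0,25],[0,0,0],0],[[0,0,12],[0,0,0],0],[[0,0,6],[0,0,0],0],[[0,0,0],[0,0,0],0],[[0,0,0],[0,0,0],0]]' && python3 -m jog '[[[0,0,0],[0,0,0],120],[[0,0,0],[0,0,0],180],[[0,0,0],[0,0,0],255],[[0,0,0],[0,0,0],255],[[0,0,0],[0,0,0],255],[[0,0,0],[0,0,0],255],[[0,0,0],[0,0,0],255],[[0,0,0],[0,0,0],255]]' 60
```

```text
clock: 10.35
eef_pos: [0.5138, -0.3398, 0.0439]
tool_rot: [[-0.403, 0.915, 0.001], [0.915, 0.403, -0.0], [-0.001, 0.0, -1.0]]
ft_force: [-0.6, 0.6, -0.2]
grip_width: 0.999
gripper_force: 0.0
clock: 11.02
eef_pos: [0.5138, -0.3399, 0.0441]
tool_rot: [[-0.402, 0.916, 0.001], [0.916, 0.402, -0.001], [-0.001, 0.001, -1.0]]
ft_force: [0.0, -0.1, 4.0]
grip_width: 0.271
gripper_force: 59.7
```

```bash
python3 -m jog '[[[0,0,-15],[0,0,0],255],[[0,0,-15],[0,0,0],255],[[0,0,0],[0,0,0.109],255],[[0,0,0],[0,0,0.109],255],[[0,0,0],[0,0,0.109],255],[[0,0,0],[0,0,0.109],255],[[0,0,0],[0,0,0.109],255],[[0,0,0],[0,0,0.109],255],[[0,0,0],[0,0,0],255],[[0,0,0],[0,0,0],255]]' && python3 -m jog '[[[15,-1.7,0],[0,0,0],255],[[30,-3.4,0],[0,0,0],255],[[30,-3.4,0],[0,0,0],255],[[30,-3.4,0],[0,0,0],255],[[30,-3.4,0],[0,0,0],255],[[30,-3.4,0],[0,0,0],255],[[30,-3.4,0],[0,0,0],255],[[15,-1.7,0],[0,0,0],255],[[0,0,0],[0,0,0],255],[[0,0,0],[0,0,0],255],[[0,0,0],[0,0,0],255]]'
python3 - <<'E'
from h import *
s=bot.state();R=np.array(s['tool_rot']);a=np.radians(76.2);n=np.array([np.cos(a),np.sin(a),0])
print('tool x ang',np.degrees(np.arctan2(R[1,0],R[0,0])))
lip=np.array([.568,-.0197,0]);print('tip to lip (tool)',R.T@(lip-(s['eef_pos']+.0885*R[:,0]))*1000)
c=camera_info('wrist'); im,d=capture('wrist'); np.savez('pics/w5.npz',im=im,T=c['world_from_camera']); cv2.imwrite('pics/w5.png',cv2.resize(im[:300,140:500],None,fx=2,fy=2))
E
```

```text
clock: 11.85
eef_pos: [0.5128, -0.3391, 0.0726]
tool_rot: [[0.235, 0.972, -0.001], [0.972, -0.235, 0.001], [0.001, -0.001, -1.0]]
ft_force: [1.0, 0.1, -1.2]
grip_width: 0.273
gripper_force: 59.1
clock: 12.77
eef_pos: [0.54, -0.1299, 0.0733]
tool_rot: [[0.237, 0.972, -0.0], [0.972, -0.237, -0.0], [-0.0, -0.0, -1.0]]
ft_force: [1.5, -0.5, -1.1]
grip_width: 0.27
gripper_force: 59.1
tool x ang 76.31110469813837
tip to lip (tool) [25.24975147  1.12271472 73.27450211]
```

View pics/w5.png

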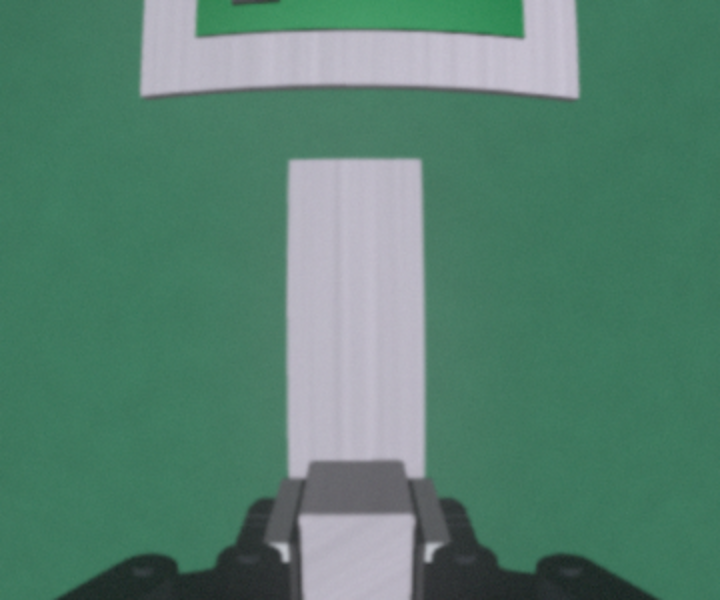

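The wedge is held straight, thin end at crop row 158 (columns 289..421), facing the middle of the plate edge at row ~86 (columns 141..579). I'll set it down on the bench.

```bash
python3 -m jog '[[[0,1,10],[0,0,0],255],[[0,0,10],[0,0,0],255],[[0,0,6],[0,0,0],255],[[0,0,2],[0,0,0],255],[[0,0,0],[0,0,0],255],[[0,0,0],[0,0,0],255]]' && python3 -m jog '[[[0,0,0.7],[0,0,0],255],[[0,0,0.5],[0,0,0],255],[[0,0,0],[0,0,0],255]]'
python3 - <<'E'
from h import *
z=np.load('pics/w5.npz'); c=camera_info('wrist'); c['world_from_camera']=z['T']
f=lambda u,v,h:onz(c,u/2+140,v/2,h,True)
t=(f(289,159,.0322)+f(421,159,.0322))/2
a,b=f(141,96,.015),f(579,97,.015); e=(a+b)/2; R=np.array(bot.state()['tool_rot'])
print('tip->lip',R.T@(e-t)*1000,np.linalg.norm(a-b),t,e,'skew',np.degrees(np.arctan2(*(R.T@(b-a))[:2])))
E
```

```text
clock: 13.32
eef_pos: [0.5406, -0.1304, 0.0445]
tool_rot: [[0.238, 0.971, -0.001], [0.971, -0.238, 0.0], [0.0, -0.001, -1.0]]
ft_force: [0.3, -0.1, -2.1]
grip_width: 0.271
gripper_force: 59.1
clock: 13.57
eef_pos: [0.541, -0.1302, 0.0441]
tool_rot: [[0.238, 0.971, -0.0], [0.971, -0.238, -0.0], [-0.0, -0.0, -1.0]]
ft_force: [-0.5, -0.0, 0.1]
grip_width: 0.268
gripper_force: 59.2
tip->lip [24.42345852  1.51314589 17.194162  ] 0.12892453660076145 [ 0.5613292  -0.04380847  0.0322    ] [ 0.56860454 -0.02044903  0.015     ] skew 0.0751930327660072
```

```bash
python3 -m jog '[[[4,0,0.3],[0,0,0],255],[[6,0,0],[0,0,0],255],[[6,0,0],[0,0,0],255],[[6,0,0],[0,0,0],255],[[6,0,0],[0,0,0],255],[[6,0,0],[0,0,0],255],[[6,0,0],[0,0,0],255],[[4,0,0],[0,0,0],255],[[0,0,0],[0,0,0],255],[[0,0,0],[0,0,0],255],[[0,0,0],[0,0,0],255]]'; for i in 1 ; do python3 -m jog '[[[2,0,0],[0,0,0],255],[[0,0,0],[0,0,0],255],[[0,0,0],[0,0,0],255]]'; done; python3 -m jog '[[[2,0,0],[0,0,0],255],[[0,0,0],[0,0,0],255],[[0,0,0],[0,0,0],255]]';python3 -m jog '[[[2,0,0],[0,0,0],255],[[0,0,0],[0,0,0],255],[[0,0,0],[0,0,0],255]]';python3 -m jog '[[[2,0,0],[0,0,0],255],[[0,0,0],[0,0,0],255],[[0,0,0],[0,0,0],255]]'
```

```text
clock: 14.48
eef_pos: [0.5521, -0.0862, 0.0441]
tool_rot: [[0.237, 0.972, 0.001], [0.972, -0.237, 0.002], [0.003, 0.001, -1.0]]
ft_force: [0.3, 3.7, 3.2]
grip_width: 0.271
gripper_force: 59.6
clock: 14.73
eef_pos: [0.5522, -0.0858, 0.0441]
tool_rot: [[0.238, 0.971, 0.0], [0.971, -0.238, -0.001], [-0.001, 0.001, -1.0]]
ft_force: [-1.1, -1.4, 4.9]
grip_width: 0.273
gripper_force: 59.9
clock: 14.98
eef_pos: [0.5525, -0.0845, 0.0441]
tool_rot: [[0.239, 0.971, 0.0], [0.971, -0.239, -0.002], [-0.002, 0.001, -1.0]]
ft_force: [-1.0, -3.2, 4.8]
grip_width: 0.274
gripper_force: 59.9
clock: 15.23
eef_pos: [0.5529, -0.0826, 0.0441]
tool_rot: [[0.239, 0.971, 0.0], [0.971, -0.239, -0.002], [-0.002, 0.001, -1.0]]
ft_force: [-0.9, -2.4, 5.0]
grip_width: 0.274
gripper_force: 59.9
clock: 15.48
eef_pos: [0.5534, -0.0807, 0.0441]
tool_rot: [[0.239, 0.971, 0.0], [0.971, -0.239, -0.002], [-0.002, 0.001, -1.0]]
ft_force: [-1.4, -3.1, 4.4]
grip_width: 0.27
gripper_force: 59.9
```

```bash
cat >> h.py <<'E'
def plate():
    c=camera_info('wrist'); T=np.array(c['world_from_camera']); im,d=capture('wrist')
    v,u=np.mgrid[0:400,0:640]; x=(u-c['cx'])/c['fx']; y=(v-c['cy'])/c['fy']; r=np.hypot(x,y)+1e-9
    P=np.stack([x*np.tan(r)/r,y*np.tan(r)/r,np.ones_like(r)],-1)*d[...,None]
    W=P@T[:3,:3].T+T[:3,3]
    a=np.radians(76.2); q=W-np.array([.568,-.0197,0]); X=q[...,0]*np.cos(a)+q[...,1]*np.sin(a); Y=-q[...,0]*np.sin(a)+q[...,1]*np.cos(a)
    ok=(d>0)&(np.abs(Y)<.06)&(np.abs(Y)>.052)&(X>.006)&(X<.15)&(W[...,2]<.03)
    b=(d>0)&(np.abs(Y)<.07)&(np.abs(Y)>.03)&(X<-.01)&(X>-.05)&(W[...,2]<.01)
    f=np.polyfit(X[ok],W[...,2][ok],1); n=ok&(X<.02)
    print('slope',f,'n',ok.sum(),'edge z',np.polyval(f,0),'near-edge z',W[...,2][n].mean(),n.sum(),'bench z',W[...,2][b].mean() if b.any() else None,'t',bot.state()['clock'])
    return im
E
python3 -c "
from h import *
plate()"
python3 -m jog '[[[2,0,0],[0,0,0],255],[[2,0,0],[0,0,0],255],[[0,0,0],[0,0,0],255],[[0,0,0],[0,0,0],255]]';python3 -m jog '[[[2,0,0],[0,0,0],255],[[2,0,0],[0,0,0],255],[[0,0,0],[0,0,0],255],[[0,0,0],[0,0,0],255]]'
python3 -c "
from h import *
plate()"
```

```text
slope [-0.00220149  0.01365342] n 3536 edge z 0.013653424175726899 near-edge z 0.01360715995699107 805 bench z -0.001413785885007513 t 15.5333
clock: 15.87
eef_pos: [0.5539, -0.0785, 0.0441]
tool_rot: [[0.24, 0.971, -0.001], [0.971, -0.24, -0.005], [-0.005, 0.001, -1.0]]
ft_force: [-1.5, -8.4, 6.0]
grip_width: 0.273
gripper_force: 60.1
clock: 16.2
eef_pos: [0.5549, -0.0748, 0.0441]
tool_rot: [[0.24, 0.971, -0.001], [0.971, -0.24, -0.006], [-0.006, 0.001, -1.0]]
ft_force: [-2.0, -9.1, 6.1]
grip_width: 0.274
gripper_force: 60.1
slope [-0.00683437  0.01473263] n 3920 edge z 0.014732628135720781 near-edge z 0.01463867729545121 821 bench z -0.001414255154751223 t 16.25
```

```bash
python3 -m jog '[[[2,0,0],[0,0,0],255],[[2,0,0],[0,0,0],255],[[2,0,0],[0,0,0],255],[[2,0,0],[0,0,0],255],[[0,0,0],[0,0,0],255],[[0,0,0],[0,0,0],255],[[0,0,0],[0,0,0],255]]'
python3 -c "
from h import *
plate()"
```

```text
clock: 16.83
eef_pos: [0.5568, -0.067, 0.0441]
tool_rot: [[0.24, 0.971, -0.001], [0.971, -0.24, -0.005], [-0.005, 0.001, -1.0]]
ft_force: [-2.0, -8.9, 5.5]
grip_width: 0.269
gripper_force: 60.1
slope [-0.01904745  0.01660358] n 4464 edge z 0.016603582670746696 near-edge z 0.01634864121306043 837 bench z -0.0014133919295261912 t 16.8833
```

```bash
python3 -m jog '[[[0.5,0,0],[0,0,0],255],[[0,0,0],[0,0,0],255],[[0,0,0],[0,0,0],255],[[0,0,0],[0,0,0],255]]'
python3 -c "
from h import *
im=plate(); s,_=capture('scene')
o=np.zeros((560,800,3),np.uint8); o[:250,:400]=cv2.resize(im,(400,250)); o[260:560]=cv2.resize(s[130:280,150:550],None,fx=2,fy=2); cv2.imwrite('pics/end.png',o)"
```

```text
clock: 17.22
eef_pos: [0.5568, -0.0669, 0.0441]
tool_rot: [[0.241, 0.971, -0.001], [0.971, -0.241, -0.006], [-0.006, 0.001, -1.0]]
ft_force: [-2.5, -9.3, 5.9]
grip_width: 0.27
gripper_force: 60.1
slope [-0.0198471   0.01667054] n 4463 edge z 0.016670542464331008 near-edge z 0.01639861610991665 827 bench z -0.0014239796204978204 t 17.2667
```

View pics/end.png

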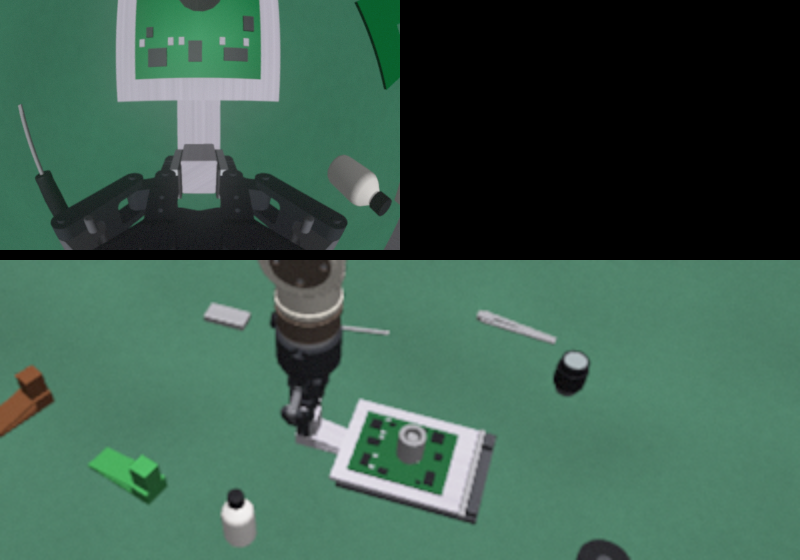

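The sleeve sits on the board around the spigot at (411,440). The wedge is gripped and under the plate edge at (330,435), and the bystanders are undisturbed. The edge has lifted about 3.0 mm.

```bash
python3 -c "
from bench import job
print(job.job_done())"
```

```text
the job is handed in; nothing more can be done
None
```

I handed the job in at about 17 s: the sleeve is seated on the board and released, and the wedge is still gripped under the plate edge, which measures about 3 mm of lift; no verdict came back.

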